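# Draw a filter cartridge out of an air duct with a telescopic picker

## Task

A filter cartridge has slid deep into the narrow air duct of the unit on the bench: take the long picker, whose length is set differently each time, from its rubber mat, feel your way in without ever ramming the duct, bring its T-shaped foot behind the cartridge and draw the cartridge out until it lies wholly on the lowered service door, upright and clear of the duct's mouth. Do not touch the cartridge with the robot itself and leave the other things on the bench where they are. Finish by laying the picker back along its mat, foot end and handle the same way round as before, and let go.

Things in the scene. Friction and masses are not known exactly. Their poses are not given: they have to be found in the camera images.
- duct: Fixed pale blue-grey air duct on the bench, outside 266 long x 132 wide x 65 mm high. Origin: bench level, centre of its open mouth; x runs inwards, y across, z up. Inside 240 mm deep, 120 mm wide (y -60 to 60), 56 mm high (z 3 to 59 mm); walls 6 mm. The roof is a grille (9 mm bars, 19 mm gaps) through which the inside is seen. More than about 35 N on it counts as ramming.
- back_wall (a point): Centre of the face of the sprung plate that is the duct's back wall, at rest at duct x = 240, y = 0, z = 31 mm (116 x 52 mm); same axes as the duct. Pressed, it yields inwards about 1 mm for each 2 N, at most 10 mm, then stops hard. A blower 95 mm high stands behind the duct.
- door (a point): Centre of the top of the lowered service door: a flat plate 200 (x) x 132 (y) mm, top 3 mm above the bench, running from the duct's mouth (duct x = 0) out to duct x = -200 mm, level with the duct's floor. Same axes as the duct.
- cartridge_center (a point): Centre (half-way up) of the off-white filter cartridge, a box 90 long (x) x 44 wide (y) x 45 mm high (z), 0.17 to 0.35 kg. It starts loose on the duct floor, roughly along the duct, close to one side wall (either one), centre 140 to 165 mm in from the mouth, so that about 70 mm is free beside it and 30 to 55 mm behind it. The roof is too low for the foot to pass over it.
- picker_grip (a point): Centre (half-way up) of the picker's handle, a black block 110 long (x) x 24 wide (y) x 36 mm high (z). x points along the picker to its foot; z up. The whole picker weighs 0.25 kg and balances about 50 mm ahead of this point. A 12 mm tube runs from the handle, at its mid-height, to x = 130 mm.
- handle_front (a point): Front end of the handle, 55 mm ahead of its centre, where the tube begins. Out of the tube's end comes an 8 mm telescopic rod ending in a T-shaped foot: upright steel plate 8 thick (x), 58 wide (y), 28 mm high, its lower edge level with the handle's underside. Stiff (slips only above 60 N). Far face of the foot: 260 to 320 mm ahead of here, different each time, not measured: touch the back wall, or look.
- mat_spot (a point): Point on the top of the picker's fixed black rubber mat (480 x 140 x 2 mm, x along its length towards the foot, y across, z up), below where the handle's centre lies when the picker is on the mat. The mat reaches from x = -83 to +397 mm and y = -70 to +70 mm of here. The picker starts within 18 mm (x) and 30 mm (y) of it.
- bits_tray: Bystander: small open grey tray 60 x 44 x 16 mm lying on the duct's grille roof. Origin: centre of its underside.
- solvent_jar: Bystander: amber jar 52 mm in diameter, 75 mm high, beside the lowered door. Origin: centre of its underside.
- swab_cup: Bystander: white cup 64 mm in diameter, 85 mm high. Origin: centre of its underside.
- meter: Bystander: black multimeter 130 x 75 x 30 mm lying flat. Origin: centre of its underside.
Not all that is in view belongs to the job. Leave any purple or turquoise look-alike of the part that bears cartridge_center alone.

How it is judged:
By the outcome, as a careful person would: the job done as asked, in the order asked, and still so for the second after the job is handed in, with the robot touching nothing.
It also fails if it takes over 61 s, if anything falls off the work surface, if the arm or the gripper's body presses on something with over 40 N, if the wrist force passes 120 N, or if a joint passes its speed limit or range.

## Robot

A 6-joint arm with a two-finger parallel gripper is mounted at the origin on the work surface. World frame = base frame: x ahead of the robot, y to its left, z up, the work surface at z = 0. Lengths are in m, angles in rad, forces in N, time in s.
With the tool pointing down it reaches from about 0.425 to 0.925 m from the base axis. Payload 12.5 kg.
Tool frame: the origin (TCP) lies midway between the tips of the shut fingers; the grasp point (between the pads) lies 19 mm behind it; z points along the fingers, y is the line along which they close (so a half turn about z gives the same grasp; the last joint's range is limited). The gripper opens to 85 mm and grips with 20 to 120 N. Pads are 22 mm wide; open, the fingers measure 114 mm over their backs; the gripper's body (76 mm by 85 mm) begins 54 mm behind the grasp point. The pads swing forward as they close: fully open they stand 13 mm farther back than shut.
Start: joints at [-0.106, 0.491, 1.559, -0, 1.092, -0.106], TCP at [0.625, 0, 0.231] pointing down, gripper open.
Joint ranges: [-3.1, 3.1], [-0.84, 2.19], [0.05, 2.79], [-1.13, 4.28], [0.06, 2.93], [-2.69, 2.69]. Speed limits (rad/s): [2.22, 2.22, 2.79, 3.14, 3.14, 3.14].

## Interface

Orientations are given as a 3x3 rotation matrix whose columns are the frame's x, y, z axes.
In Python, from workcell import robot gives the robot as it stands.
- The arm moves only by the tool arm_command, never from a script. Its argument "plan" is text: rows parted by semicolons, each of 7 numbers parted by spaces: the turn, a rotation vector about the tool's x, y, z in rad, then the shift along the tool's x, y, z in cm, then the finger opening in cm, from 0 to 8.54. A call has 1 to 20 rows; each row shifts and turns the commanded pose from where the row before left it, along the tool's axes as they then stand; what a row does not reach is not made up. A row lasts 1/10 s, in which the tool goes at most 50 mm and 8.59 degrees, less where a joint would pass 70% of its speed; a pose out of reach is approached as far as the arm can. A call with a gripper value outside its range is refused whole. The fingers move at their own pace and stop on an object; "squeeze" is the grip in N (left out, the last holds). Time passes only in rows, so rows that do not move let the fingers close. It gives the time, the measured TCP pose, the force, the opening and the grip force at its end, in the units of the state.
- robot.read_state(): the state, without advancing time (a new reading comes with each control period).
- robot.capture(name): name is "scene" or "side" or "wrist"; returns (picture, depth): 400x640x3 uint8, red, green, blue; 400x640 float32, m along the optical axis (not along the pixel's ray), 0 where there is no reading.
- robot.get_calibration(name): a dict with "camera_matrix" (3x3 intrinsics, pixels), "world_from_camera" (4x4, takes a point from camera to world coordinates); the wrist camera has in their place "mount" (4x4, takes a point from camera to tool coordinates, whose origin is the TCP and whose axes are the flange's). Camera axes: x right, y down, z forward; pixel columns grow to the right and rows downward; lengths in m; the calibration is good to about 2 mm. A picture is of the moment at which its call begins: read the wrist's pose just before it. get_calibration takes no time and is no camera call.
- robot.sign_off(): hands the job in; it is judged then, once.
The state is a dict: "time": time; "joint_positions": joint angles; "qd": joint speeds; "joint_efforts": joint torques, N m; "tool_pos": TCP position; "eef_rot": TCP orientation; "wrist_force": force on the tool from outside, world axes, zero at the start; "moment": the same for the moment, N m; "finger_gap": finger opening in m; "grip_force": force on a finger pad.
Only numpy, scipy, OpenCV 4.12 (cv2) and the standard library are available. Lean on these libraries where they do the work, as an engineer would, in place of code of your own. Each camera call takes 0.05 s, during which the arm holds its last target. There are 200 camera calls.

## Working session

There is one attempt and no reset: what is moved stays moved. The work goes in short steps, Python scripts to look and compute and a tool call to move; the robot and the scene stay as the last step left them, time stands still between calls to the robot, and variables do not carry over. Pictures are saved under pics/ and viewed, at most 11 in all, crops included, and the job is handed in when it is done.

Besides the shell and the picture viewer there is one more tool, called as name(argument=value, ...) on one line, values as JSON. arm_command: Moves the arm, as the interface text tells. Its arguments: {"type":"object","properties":{"plan":{"type":"string"},"squeeze":{"type":"number"}},"required":["plan"]}

```bash
mkdir -p pics; ls; cat > h.py <<'E'
import numpy as np,cv2
from workcell import robot
def cam(n):
    st=robot.read_state(); im,d=robot.capture(n); c=robot.get_calibration(n); K=np.array(c["camera_matrix"])
    if n=="wrist":
        T=np.eye(4);T[:3,:3]=st["eef_rot"];T[:3,3]=st["tool_pos"];T=T@np.array(c["mount"])
    else: T=np.array(c["world_from_camera"])
    return im,d,K,T
def save(n,im): cv2.imwrite("pics/"+n+".png",cv2.cvtColor(im,cv2.COLOR_RGB2BGR))
def cloud(d,K,T):
    v,u=np.mgrid[:d.shape[0],:d.shape[1]]
    P=np.stack([(u-K[0,2])/K[0,0]*d,(v-K[1,2])/K[1,1]*d,d],-1)
    W=P@T[:3,:3].T+T[:3,3]; W[d<=0]=np.nan; return W
def proj(p,K,T):
    q=T[:3,:3].T@(np.array(p)-T[:3,3]); q=K@q; return q[:2]/q[2]
E
python3 - <<'E'
from h import *
for n in["scene","side"]:
    im,d,K,T=cam(n); save(n,im); np.savez("pics/"+n,im=im,d=d,K=K,T=T); print(n,T.round(3).tolist(),K.tolist())
E
```

```text
pics
scene [[0.106, 0.611, -0.785, 1.451], [0.994, -0.083, 0.07, 0.047], [-0.023, -0.788, -0.616, 0.787], [0.0, 0.0, 0.0, 1.0]] [[387.93468498727844, 0.0, 323.19925374574507], [0.0, 387.93468498727844, 201.421255966657], [0.0, 0.0, 1.0]]
side [[-0.974, -0.165, 0.153, 0.327], [-0.224, 0.646, -0.73, 1.104], [0.021, -0.745, -0.666, 0.941], [0.0, 0.0, 0.0, 1.0]] [[491.06506609401765, 0.0, 310.5338556322519], [0.0, 491.06506609401765, 197.71599740420632], [0.0, 0.0, 1.0]]
```

View pics/scene.png

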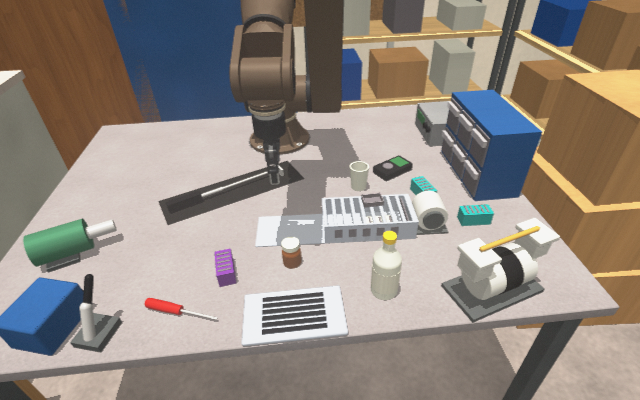

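View pics/side.png

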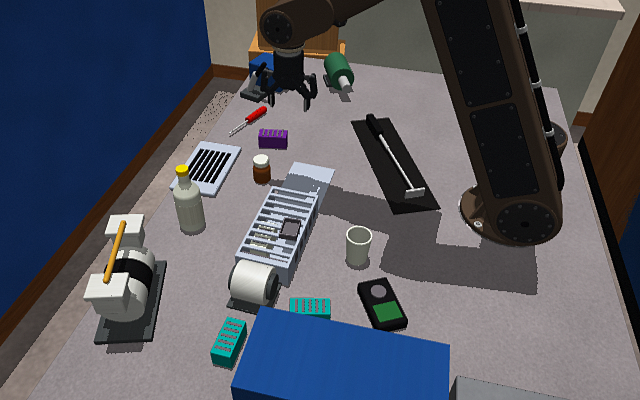

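Scene: the picker is on the black mat (160–305, 165–215), with its handle at the left (low y) and foot at the right. The duct is at (322–417, 195–240), its door at (255–325, 215–243), and the amber jar at (291,252). The purple box (225,266) and turquoise boxes (423,187), (475,215) are look-alikes. The real cartridge is the off-white one inside the duct, seen through the grille.

Next I'll build a top-down rectified map.

```bash
python3 - <<'E'
from h import *
# top view: rows x from 0.95 (top) to 0.40, cols y from +0.42(left) to -0.38
H,W=560,800
out=[]
for n in["scene","side"]:
    z=np.load(f"pics/{n}.npz"); C=cloud(z["d"],z["K"],z["T"]).reshape(-1,3); col=z["im"].reshape(-1,3)
    ok=np.isfinite(C[:,0])&(C[:,2]<.15)&(C[:,2]>-.02); C=C[ok];col=col[ok]
    o=np.argsort(C[:,2]);C=C[o];col=col[o]
    r=((.95-C[:,0])*1000).astype(int);c=((.42-C[:,1])*1000).astype(int)
    k=(r>1)&(r<H-2)&(c>1)&(c<W-2)
    img=np.zeros((H,W,3),np.uint8)
    for a in(-1,0,1):
        for b in(-1,0,1): img[r[k]+a,c[k]+b]=col[k]
    save("top_"+n,img); out.append(cv2.resize(img,(800,560)))
    # bench height
    kk=(C[:,2]<.012); print(n,np.median(C[kk,2]))
E
```

```text
scene -0.0009407145677148843
side -0.0006501282953161325
```

View pics/top_side.png

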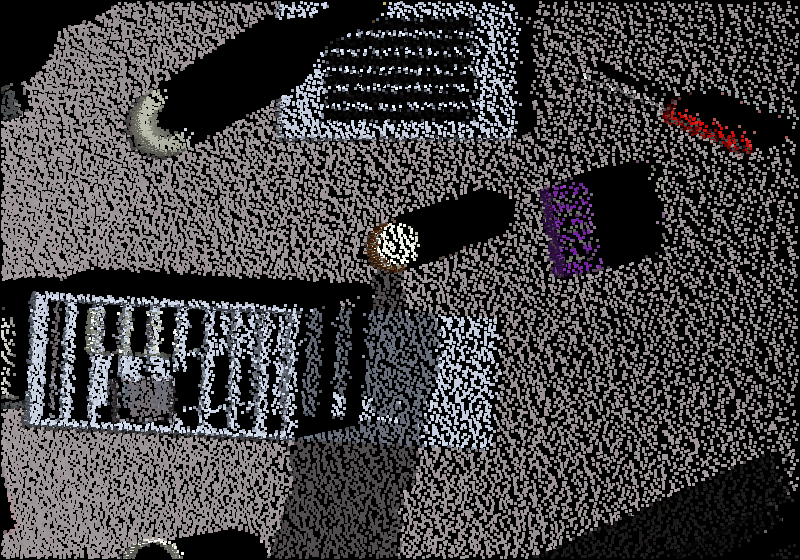

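```bash
python3 - <<'E'
from h import *
def rect(P):
    c,(w,h),a=cv2.minAreaRect((P[:,:2]*1000).astype(np.float32)); return np.round(cv2.boxPoints(((c),(w,h),a)),1).tolist(),round(w,1),round(h,1),len(P)
for n in["scene","side"]:
    z=np.load(f"pics/{n}.npz"); C=cloud(z["d"],z["K"],z["T"]); im=z["im"].astype(int)
    x,y,h=C[...,0],C[...,1],C[...,2]; g=im.sum(-1); sat=im.max(-1)-im.min(-1)
    D=(x>.48)&(x<.70)&(y>.05)&(y<.45)
    print(n,"roof",rect(C[D&(abs(h-.065)<.004)&(y<.40)]), np.median(h[D&(abs(h-.065)<.006)&(y<.4)]))
    dd=(x>.49)&(x<.66)&(y>-.1)&(y<.03)&(g>480)&(h<.01); print("door",rect(C[dd]),np.median(h[dd]))
    cc=D&(h>.03)&(h<.056)&(x>.57)&(y>.2)&(y<.36); print("cart",rect(C[cc]),np.median(h[cc]))
    if cc.sum(): 
        q=C[cc]; t=q[abs(q[:,2]-.048)<.004]; print(rect(t) if len(t)>5 else 0, np.percentile(t,[2,50,98],axis=0).round(3).tolist() if len(t) else 0)
    M=(x>.3)&(x<.62)&(y>-.45)&(y<.2)
    hd=M&(h>.028)&(h<.045)&(g<200)&(y<-.1); print("handle",rect(C[hd]),np.median(h[hd]))
    mt=M&(h<.01)&(g<130); print("mat",rect(C[mt]),np.median(h[mt]))
    ft=M&(h>.02)&(h<.036)&(g>300)&(y>-.05); print("foot",rect(C[ft]) if ft.sum() else 0)
    rd=M&(h>.012)&(h<.04)&(g>300)&(y>-.2); print("rod/ft",rect(C[rd]) if rd.sum() else 0)
im=np.load("pics/scene.npz")["im"];sd=np.load("pics/side.npz")["im"]
a=cv2.resize(im[150:250,150:430],(784,280),interpolation=2); b=cv2.resize(sd[105:290,215:445],(398,320),interpolation=2); c=np.zeros((320,386,3),np.uint8); c2=cv2.resize(sd[180:290,230:340],(320,320),interpolation=2); c[:,:320]=c2
save("crop",np.vstack([a,np.hstack([b,c])]))
E
```

```text
scene roof ([[508.70001220703125, 127.30000305175781], [646.5, 119.5], [662.2000122070312, 396.0], [524.4000244140625, 403.79998779296875]], 276.9, 138.0, 1298) 0.06384759742541068
door ([[490.0, 29.799999237060547], [490.1000061035156, -100.0999984741211], [660.0, -99.9000015258789], [659.7999877929688, 30.0]], 169.8, 129.9, 1452) 0.001046041750091764
cart ([[591.0999755859375, 203.39999389648438], [653.2999877929688, 200.60000610351562], [660.5, 359.20001220703125], [598.2999877929688, 362.1000061035156]], 158.8, 62.3, 497) 0.04583946705862474
([[591.0999755859375, 203.39999389648438], [651.7999877929688, 200.6999969482422], [658.9000244140625, 357.3999938964844], [598.2000122070312, 360.20001220703125]], 156.9, 60.8, 228) [[0.6, 0.207, 0.044], [0.628, 0.282, 0.047], [0.657, 0.353, 0.051]]
handle ([[396.6000061035156, -265.5], [439.8999938964844, -359.8999938964844], [450.5, -355.0], [407.20001220703125, -260.6000061035156]], 11.7, 103.9, 74) 0.03176487613789075
mat ([[0.0, 0.0], [0.0, 0.0], [0.0, 0.0], [0.0, 0.0]], 0.0, 0.0, 0) nan
foot ([[513.5, 139.0], [521.0999755859375, 138.19
[... 860 characters left out ...]
[592.0999755859375, 206.0], [643.7999877929688, 203.6999969482422], [650.2999877929688, 354.70001220703125], [598.5999755859375, 356.8999938964844]], 151.1, 51.7, 247) [[0.596, 0.238, 0.044], [0.62, 0.295, 0.047], [0.648, 0.332, 0.051]]
handle ([[374.20001220703125, -265.20001220703125], [429.6000061035156, -364.5], [453.20001220703125, -351.29998779296875], [397.79998779296875, -252.0]], 27.0, 113.8, 160) 0.03591564667383801
mat ([[174.5, 30.5], [369.70001220703125, -408.1000061035156], [499.70001220703125, -350.20001220703125], [304.5, 88.4000015258789]], 142.3, 480.1, 2318) 0.0012098569061360087
foot 0
rod/ft ([[293.79998779296875, -88.9000015258789], [351.70001220703125, -203.8000030517578], [359.8999938964844, -199.6999969482422], [302.1000061035156, -84.69999694824219]], 9.2, 128.7, 60)
  return _methods._mean(a, axis=axis, dtype=dtype,
  ret = ret.dtype.type(ret / rcount)
```

View pics/crop.png

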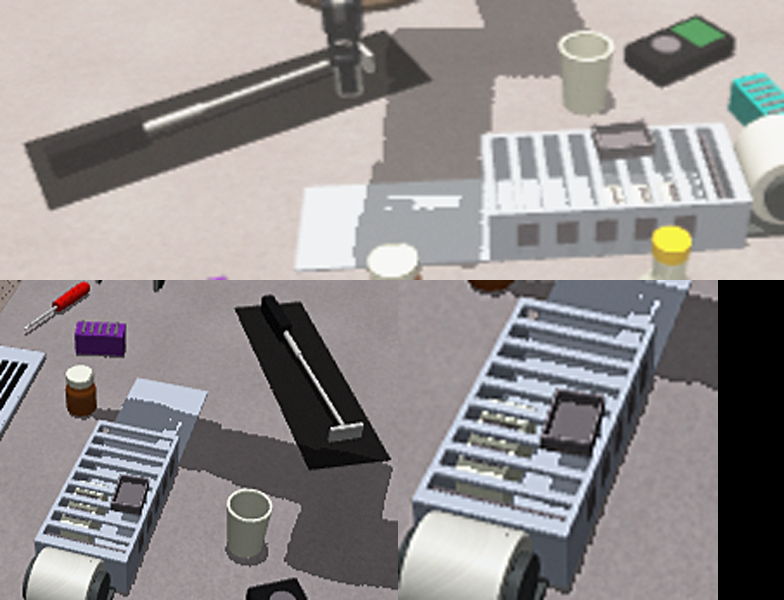

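The crop shows the off-white cartridge under the grille against the outer (+x) wall, with its slots at crop pixels (455–530, 400–480). It is the only off-white box; the purple one and the turquoise ones lie outside the duct. I'll take a wrist view from here.

```bash
python3 - <<'E'
from h import *
st=robot.read_state(); print(st["time"],st["eef_rot"],st["tool_pos"],st["wrist_force"])
print(np.array(robot.get_calibration("wrist")["mount"]).round(3).tolist())
im,d,K,T=cam("wrist"); save("w0",im); np.savez("pics/w0",im=im,d=d,K=K,T=T)
C=cloud(d,K,T)
for p in [(0,0),(639,0),(0,399),(639,399),(320,200)]: print(p,C[p[1],p[0]].round(3))
E
```

```text
0.1 [[ 4.60253543e-05  9.99999474e-01 -1.02440348e-03]
 [ 9.99999993e-01 -4.59125267e-05  1.10162987e-04]
 [ 1.10115897e-04 -1.02440854e-03 -9.99999469e-01]] [6.24808847e-01 3.63584289e-05 2.30764103e-01] [ 0.49636594 -0.34226313  0.23702731]
[[-0.001, -0.961, -0.275, 0.072], [1.0, -0.001, 0.001, -0.001], [-0.001, -0.275, 0.961, -0.142], [0.0, 0.0, 0.0, 1.0]]
(0, 0) [0.326 0.163 0.001]
(639, 0) [0.932 0.162 0.   ]
(0, 399) [0.56  0.014 0.316]
(639, 399) [0.69  0.014 0.316]
(320, 200) [ 0.63  -0.034  0.002]
```

arm_command(plan="0 0 0 -2.8 -2.25 0 8.5;0 0 0 -2.8 -2.25 0 8.5;0 0 0 -2.8 -2.25 0 8.5;0 0 0 -2.8 -2.25 0 8.5;0 0 0 -2.8 -2.25 0 8.5;0 0 0 -2.8 -2.25 0 8.5;0 0 0 -2.8 -2.25 0 8.5;0 0 0 -2.8 -2.25 0 8.5;0 0 0 -2.8 -2.25 0 8.5;0 0 0 -2.8 -2.25 0 8.5;0 0 -0.12 0 0 0 8.5;0 0 -0.12 0 0 0 8.5;0 0 -0.12 0 0 0 8.5;0 0 -0.12 0 0 0 8.5;0 0 0 0 0 0 8.5;0 0 0 0 0 0 8.5", squeeze=80)

```text
time: 1.75
tool_pos: [0.4, -0.2799, 0.2312]
eef_rot: [[-0.459, 0.889, -0.0], [0.889, 0.459, 0.0], [0.0, 0.0, -1.0]]
wrist_force: [0.5, -0.5, 0.0]
finger_gap: 0.085
grip_force: 0.0
```

```bash
python3 - <<'E'
from h import *
im,d,K,T=cam("wrist"); save("w1",im); np.savez("pics/w1",im=im,d=d,K=K,T=T)
C=cloud(d,K,T)
# also fresh scene/side now that arm moved
for n in["scene","side"]:
    a,b,k,t=cam(n); np.savez("pics/%s2"%n,im=a,d=b,K=k,T=t)
a=np.load("pics/side2.npz")["im"][90:310,210:450]
save("v1",np.vstack([cv2.resize(im,(480,300)),cv2.resize(a,(480,300))]))
E
```

```text
(no output)
```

View pics/v1.png

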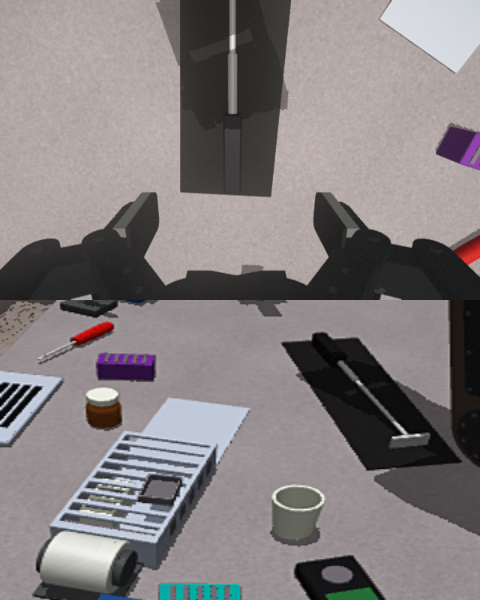

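The wrist view shows the handle at (222–242, 117–192) pointing straight up the picture, so it is nearly parallel to the tool. The side view now shows the whole picker, with the foot at (410,440), and the door and duct are unoccluded.

```bash
python3 - <<'E'
from h import *
S=np.load("pics/w1.npz"); C=cloud(S["d"],S["K"],S["T"]); im=S["im"].astype(int); g=im.sum(-1)
st=robot.read_state(); R=np.array(st["eef_rot"]); p0=np.array(st["tool_pos"])
def fit(P):
    c=P[:,:2].mean(0); u,s,v=np.linalg.svd(P[:,:2]-c); v=v[0]*np.sign(v[0][1]); t=(P[:,:2]-c)@v; n=np.array([v[1],-v[0]]); w=(P[:,:2]-c)@n
    return c.round(4),"dir",v.round(4),"along",np.percentile(t,[0,2,98,100]).round(4),"acr",np.percentile(w,[1,99]).round(4),len(P)
def near(C,lo,hi,w=.06): 
    d=np.array([-.463,.886]);q=C[...,:2]-[.4137,-.3082]; s=q@d; n=q@[d[1],-d[0]]
    return (s>lo)&(s<hi)&(abs(n)<w),s,n
for n in["w1","side2","scene2"]:
    S=np.load(f"pics/{n}.npz"); C=cloud(S["d"],S["K"],S["T"]); h=C[...,2]; g=S["im"].astype(int).sum(-1)
    m,s,_=near(C,-.08,.08,.035); k=m&(h>.03)&(h<.045); print(n,"handle",fit(C[k]),"z",np.median(h[k]).round(4))
    m,s,_=near(C,.07,.30,.05); k=m&(h>.013)&(h<.035); 
    if k.sum()>5: print(" tube",fit(C[k]),np.percentile(h[k],[50,95]).round(4))
    m,s,_=near(C,.28,.42,.06); k=m&(h>.024)&(h<.036)
    if k.sum()>5: print(" foot",fit(C[k]),np.percentile(h[k],[50,95]).round(4))
    # duct
    D=(C[...,0]>.45)&(C[...,0]<.72)&(C[...,1]>.05)&(C[...,1]<.41)
    k=D&(abs(h-.0645)<.003)&(C[...,1]<.40)&(S["im"][...,2]>120)
    if k.sum()>5:
        e=np.array([.0560,.9984]);q=C[k][:,:2]; print(" roof e",np.percentile(q@e,[.3,1,50,99,99.7]).round(4),"n",np.percentile(q@[e[1],-e[0]],[.5,1.5,50,98.5,99.5]).round(4))
        print(cv2.minAreaRect((q*1000).astype(np.float32)))
    k=(C[...,0]>.47)&(C[...,0]<.68)&(C[...,1]>-.12)&(C[...,1]<.11)&(h<.02)&(S["im"].min(-1)>185)&(h>-.004)
    if k.sum()>50: 
        q=C[k][:,:2]; print(" door",np.percentile(q@e,[.3,1,50,99,99.7]).round(4),"n",np.percentile(q@[e[1],-e[0]],[.5,1.5,50,98.5,99.5]).round(4),np.median(h[k]))
E
```

```text
w1 handle (array([ 0.41  , -0.3085]), 'dir', array([-0.4573,  0.8893]), 'along', array([-0.057 , -0.0541,  0.0505,  0.0522]), 'acr', array([-0.0118,  0.0116]), 2489) z 0.0377
 tube (array([ 0.3533, -0.1979]), 'dir', array([-0.4533,  0.8913]), 'along', array([-0.0555, -0.0534,  0.0606,  0.0635]), 'acr', array([-0.0054,  0.0054]), 1338) [0.0239 0.0262]Traceback (most recent call last):
  File "<stdin>", line 25, in <module>
NameError: name 'e' is not defined
```

```bash
python3 - <<'E'
from h import *
e=np.array([.0560,.9984])
def fit(P):
    c=P[:,:2].mean(0); u,s,v=np.linalg.svd(P[:,:2]-c); v=v[0]*np.sign(v[0][1]); t=(P[:,:2]-c)@v; n=np.array([v[1],-v[0]]); w=(P[:,:2]-c)@n
    return c.round(4),"dir",v.round(4),"along",np.percentile(t,[0,2,98,100]).round(4),"acr",np.percentile(w,[1,99]).round(4),len(P)
dp=np.array([-.456,.890]); H=np.array([.4106,-.3100])
for n in["side2","scene2"]:
    S=np.load(f"pics/{n}.npz"); C=cloud(S["d"],S["K"],S["T"]); h=C[...,2]; im=S["im"].astype(int)
    q=C[...,:2]-H; s=q@dp; w=q@[dp[1],-dp[0]]
    k=(s>-.08)&(s<.08)&(abs(w)<.035)&(h>.03)&(h<.045); print(n,"handle",fit(C[k]),np.median(h[k]).round(4))
    k=(s>.07)&(s<.30)&(abs(w)<.04)&(h>.013)&(h<.035)
    if k.sum()>5: print(" tube",fit(C[k]))
    k=(s>.27)&(s<.42)&(abs(w)<.06)&(h>.012)&(h<.036)
    if k.sum()>5: print(" foot",fit(C[k]),"s",np.percentile(s[k],[2,25,50,75,98]).round(4),"w",np.percentile(w[k],[2,98]).round(4),np.percentile(h[k],[5,50,95]).round(4))
    D=(C[...,0]>.45)&(C[...,0]<.72)&(C[...,1]>.05)&(C[...,1]<.405)
    k=D&(abs(h-.0645)<.003)
    Q=C[k][:,:2]; print(" roof e",np.percentile(Q@e,[.3,1,99,99.7]).round(4),"n",np.percentile(Q@[e[1],-e[0]],[.5,1.5,98.5,99.5]).round(4))
    print(cv2.minAreaRect((Q*1000).astype(np.float32)))
    k=(C[...,0]>.47)&(C[...,0]<.68)&(C[...,1]>-.12)&(C[...,1]<.11)&(h<.02)&(h>-.004)&(im[...,2]>im[...,0]+8)&(im.min(-1)>140)
    Q=C[k][:,:2]; print(" door",k.sum(),np.percentile(Q@e,[.3,1,50,99]).round(4),"n",np.percentile(Q@[e[1],-e[0]],[.5,1.5,98.5,99.5]).round(4),np.median(h[k]))
    k=(C[...,0]>.58)&(C[...,0]<.66)&(C[...,1]>.15)&(C[...,1]<.37)&(h<.052)&(h>.042)&(im[...,2]<im[...,0]+3)
    Q=C[k][:,:2]; print(" cart",k.sum(),np.percentile(Q@e,[1,5,50,95,99]).round(4),"n",np.percentile(Q@[e[1],-e[0]],[1,5,50,95,99]).round(4),np.median(h[k]))
E
```

```text
side2 handle (array([ 0.4115, -0.3058]), 'dir', array([-0.4515,  0.8923]), 'along', array([-0.0649, -0.0538,  0.0487,  0.0518]), 'acr', array([-0.0143,  0.0109]), 153) 0.0362
 tube (array([ 0.3298, -0.1474]), 'dir', array([-0.4583,  0.8888]), 'along', array([-0.1104, -0.1042,  0.1134,  0.1182]), 'acr', array([-0.0064,  0.0057]), 153)
 foot (array([ 0.2602, -0.0125]), 'dir', array([-0.4626,  0.8866]), 'along', array([-0.063 , -0.0592,  0.0164,  0.0177]), 'acr', array([-0.0291,  0.029 ]), 163) s [0.2741 0.3294 0.3442 0.3471 0.3499] w [-0.0266  0.0299] [0.0139 0.0234 0.0299]
 roof e [0.1559 0.1572 0.4232 0.4241] n [0.5027 0.5033 0.6338 0.6347]
((588.7572021484375, 222.19900512695312), (180.19522094726562, 371.7696838378906), 8.152274131774902)
 door 1452 [-0.0451 -0.043   0.0375  0.1407] n [0.504  0.5049 0.6333 0.6346] 0.0019985126595930547
 cart 203 [0.2789 0.2937 0.3284 0.3621 0.3648] n [0.5785 0.5799 0.5996 0.6198 0.6214] 0.04717315660504107
scene2 handle (array([ 0.4169, -0.3132]), 'dir', array([-0.4589,  0.8885]), 'along', array([-0.0526, -0.0511,  0.0542,  0.0571]), 'acr', array([-0.0144,  0.0117]), 201) 0.0359
 tube (array([ 0.3352, -0.1564]), 'dir', array([-0.4633,  0.8862]), 'along', array([-0.1009, -0.0981,  0.1238,  0.1269]), 'acr', array([-0.007 ,  0.0054]), 173)
 foot (array([ 0.2673, -0.0203]), 'dir', array([-0.3201,  0.9474]), 'along', array([-0.0517, -0.0482,  0.0249,  0.0252]), 'acr', array([-0.0347,  0.0253]), 84) s [0.2748 0.306  0.3366 0.3394 0.345 ] w [-0.0268  0.0313] [0.0162 0.0219 0.0293]
 roof e [0.1559 0.1568 0.4304 0.4327] n [0.5027 0.5042 0.6364 0.6374]
((585.47509765625, 263.99139404296875), (282.3093566894531, 137.4508056640625), 87.46894073486328)
 door 6 [0.0036 0.0038 0.115  0.122 ] n [0.6328 0.6328 0.636  0.636 ] 0.001375363204536073
 cart 226 [0.1896 0.2009 0.3134 0.395  0.3959] n [0.5699 0.582  0.6052 0.6374 0.6386] 0.04698837766761449
```

arm_command(plan="0 0 0 0.3 -0.4 3 8.5;0 0 0 0 0 3 8.5;0 0 0 0 0 3 8.5;0 0 0 0 0 3 8.5;0 0 0 0 0 3 8.5;0 0 0 0 0 2.5 8.5;0 0 0 0 0 2 8.5;0 0 0 0 0 1.6 8.5;0 0 0 0 0 1 8.5;0 0 0 0 0 0 8.5;0 0 0 0 0 0 1.8;0 0 0 0 0 0 1.8;0 0 0 0 0 0 1.8;0 0 0 0 0 0 1.8;0 0 0 0 0 0 1.8;0 0 0 0 0 0 1.8;0 0 0 0 0 0 1.8;0 0 0 0 0 0 1.8", squeeze=90)

```text
time: 3.7
tool_pos: [0.3953, -0.2793, 0.0111]
eef_rot: [[-0.462, 0.887, 0.001], [0.887, 0.462, -0.001], [-0.001, 0.0, -1.0]]
wrist_force: [-1.1, 0.8, 10.0]
finger_gap: 0.0224
grip_force: 89.0
```

arm_command(plan="0 0 0 0 0 -1 1.8;0 0 0 0 0 -2 1.8;0 0 0 0 0 -3 1.8;0 0 0 0 0 -3 1.8;0 0 0 0 0 -2 1.8;0 0 0 0 0 -1 1.8;0 0 0.05 0 0 0 1.8;0 0 0.09 0 0 0 1.8;0 0 0.09 0 0 0 1.8;0 0 0.09 0 0 0 1.8;0 0 0.09 0 0 0 1.8;0 0 0.08 0 0 0 1.8;0 0 0.046 1 2 0 1.8;0 0 0 2 3.3 0 1.8;0 0 0 2 3.3 0 1.8;0 0 0 2 3 0 1.8;0 0 0 1 1.7 0 1.8;0 0 0 0 0 0 1.8;0 0 0 0 0 0 1.8")

```text
time: 5.6
tool_pos: [0.5314, -0.2054, 0.1297]
eef_rot: [[0.055, 0.998, -0.001], [0.998, -0.055, 0.001], [0.001, -0.001, -1.0]]
wrist_force: [-0.1, -0.7, -3.3]
finger_gap: 0.0222
grip_force: 88.7
```

```bash
cat > look.py <<'E'
from h import *
import sys
tag=sys.argv[1]
e=np.array([.0560,.9984]); nn=np.array([e[1],-e[0]])
st=robot.read_state(); p=np.array(st["tool_pos"]); print("tcp s n z",(p[:2]@e).round(4),(p[:2]@nn).round(4),p[2].round(4),"yaw",np.arctan2(*np.array(st["eef_rot"])[:2,0]).round(4),"F",np.round(st["wrist_force"],1),"M",np.round(st["moment"],2),st["time"])
for n in["side","scene"]:
    im,d,K,T=cam(n); np.savez(f"pics/{tag}_{n}",im=im,d=d,K=K,T=T); C=cloud(d,K,T); h=C[...,2]
    q=C[...,:2]; s=q@e; w=q@nn; z0=p[2]-.009
    ps=p[:2]@e; pn=p[:2]@nn
    k=(s>ps+.25)&(s<ps+.34)&(abs(w-pn)<.06)&(h>z0-.02)&(h<z0+.06)&(h>.01)
    if k.sum()>10: print(n,"foot",k.sum(),"s",np.percentile(s[k],[2,50,90,98]).round(4),"n",np.percentile(w[k],[1,5,50,95,99]).round(4),"h",np.percentile(h[k],[2,50,98]).round(4))
    k=(s>ps+.13)&(s<ps+.27)&(abs(w-pn)<.03)&(h>z0-.02)&(h<z0+.06)&(h>.01)
    if k.sum()>10: print("  rod n",np.median(w[k]).round(4),np.polyfit(s[k],w[k],1).round(4),"h at ends",np.polyfit(s[k],h[k],1).round(4))
E
python3 look.py a
```

```text
tcp s n z -0.1753 0.5421 0.1297 yaw 0.0551 F [-0.1 -0.7 -3.3] M [-0.05  0.04  0.01] 5.6
side foot 251 s [0.0817 0.1358 0.1391 0.1409] n [0.5141 0.516  0.5419 0.569  0.5719] h [0.121  0.1393 0.15  ]
  rod n 0.5417 [4.000e-04 5.418e-01] h at ends [0.0091 0.1407]
scene foot 108 s [0.0764 0.1283 0.1345 0.1357] n [0.5146 0.5238 0.5465 0.5724 0.5736] h [0.1236 0.1408 0.1501]
  rod n 0.5449 [0.002  0.5448] h at ends [0.0008 0.1394]
```

arm_command(plan="0 0 0 0 0.1 2 1.8;0 0 0 0 0 3 1.8;0 0 0 0 0 3 1.8;0 0 0 0 0 2 1.8;0 0 0 0 0 1 1.8;0 0 0 0 0 0.35 1.8;0 0 0 0 0 0 1.8;0 0 0 0.5 0 0 1.8;0 0 0 1 0 0 1.8;0 0 0 1 0 0 1.8;0 0 0 1 0 0 1.8;0 0 0 1 0 0 1.8;0 0 0 1 0 0 1.8;0 0 0 0.5 0 0 1.8;0 0 0 0 0 0 1.8")

```text
time: 7.2
tool_pos: [0.5364, -0.1451, 0.0168]
eef_rot: [[0.055, 0.998, -0.0], [0.998, -0.055, 0.0], [0.0, -0.0, -1.0]]
wrist_force: [-0.5, -0.3, -2.1]
finger_gap: 0.0226
grip_force: 88.7
```

```bash
python3 look.py b; python3 - <<'E'
from h import *
a=np.load("pics/b_side.npz")["im"][130:300,220:400]; b=np.load("pics/b_scene.npz")["im"][170:260,240:430]
save("vb",np.vstack([cv2.resize(a,(424,400),interpolation=2),cv2.resize(b,(424,200),interpolation=2)]))
E
```

```text
tcp s n z -0.1149 0.5436 0.0168 yaw 0.0549 F [-0.5 -0.3 -2.1] M [-0.06 -0.01 -0.04] 7.2
side foot 618 s [0.1555 0.193  0.2196 0.2226] n [0.5019 0.5027 0.5427 0.5967 0.6024] h [0.0176 0.0622 0.0669]
  rod n 0.543 [0.0057 0.5427] h at ends [0.0608 0.0242]
scene foot 429 s [0.15   0.186  0.2156 0.2202] n [0.5025 0.5056 0.5163 0.5936 0.6003] h [0.0134 0.0618 0.0665]
  rod n 0.5469 [0.0056 0.5462] h at ends [0.0022 0.0265]
```

View pics/vb.png

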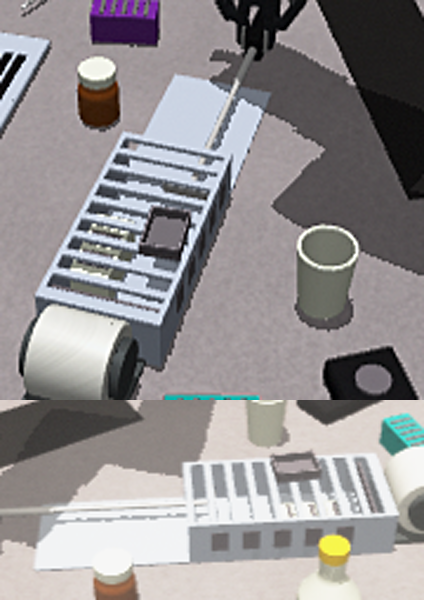

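Both views show the rod entering the mouth on the side away from the cartridge (rod at side-crop (215,150)), and no contact is felt. I'll advance.

arm_command(plan="0 0 0 0.6 0 0 1.8;0 0 0 1 0 0 1.8;0 0 0 1 0 0 1.8;0 0 0 1 0 0 1.8;0 0 0 1 0 0 1.8;0 0 0 1 0 0 1.8;0 0 0 0.8 0 0 1.8;0 0 0 0.6 0 0 1.8;0 0 0 0.5 0 0 1.8;0 0 0 0.5 0 0 1.8;0 0 0 0.5 0 0 1.8;0 0 0 0.5 0 0 1.8")

```text
time: 8.5
tool_pos: [0.5413, -0.0558, 0.0168]
eef_rot: [[0.056, 0.998, 0.0], [0.998, -0.056, -0.0], [-0.0, 0.0, -1.0]]
wrist_force: [-0.9, -0.7, -2.5]
finger_gap: 0.0224
grip_force: 88.7
```

```bash
python3 look.py c
```

```text
tcp s n z -0.0254 0.5436 0.0168 yaw 0.0562 F [-0.9 -0.7 -2.5] M [-0.05 -0.02 -0.04] 8.5
side foot 676 s [0.2313 0.2784 0.3057 0.3125] n [0.5019 0.5025 0.5398 0.5984 0.6019] h [0.016  0.0626 0.0675]
  rod n 0.5433 [0.0145 0.5407] h at ends [0.1394 0.0313]
scene foot 496 s [0.2265 0.2671 0.3001 0.3114] n [0.5041 0.5065 0.5312 0.5966 0.6019] h [0.0124 0.0591 0.0675]
  rod n 0.5465 [-0.0211  0.5488] h at ends [0.1687 0.0175]
```

arm_command(plan="0 0 0 0.6 0 0 1.8;0 0 0 0.8 0 0 1.8;0 0 0 0.8 0 0 1.8;0 0 0 0.8 0 0 1.8;0 0 0 0.8 0 0 1.8;0 0 0 0.8 0 0 1.8;0 0 0 0.8 0 0 1.8;0 0 0 0.8 0 0 1.8;0 0 0 0.8 0 0 1.8;0 0 0 0.6 0 0 1.8;0 0 0 0.5 0 0 1.8;0 0 0 0.4 0 0 1.8;0 0 0 0 0 0 1.8")

```text
time: 9.9
tool_pos: [0.5461, 0.0292, 0.0168]
eef_rot: [[0.056, 0.998, 0.0], [0.998, -0.056, -0.0], [0.0, 0.0, -1.0]]
wrist_force: [0.8, -0.2, -2.0]
finger_gap: 0.0223
grip_force: 88.7
```

arm_command(plan="0 0 0 0.3 0 0 1.8;0 0 0 0.3 0 0 1.8;0 0 0 0.3 0 0 1.8;0 0 0 0.3 0 0 1.8;0 0 0 0.3 0 0 1.8;0 0 0 0.3 0 0 1.8;0 0 0 0 0 0 1.8")

```text
time: 10.6
tool_pos: [0.5471, 0.0471, 0.0168]
eef_rot: [[0.056, 0.998, 0.0], [0.998, -0.056, -0.0], [0.0, 0.0, -1.0]]
wrist_force: [0.3, -0.5, -2.7]
finger_gap: 0.0224
grip_force: 88.7
```

```bash
python3 look.py d; python3 - <<'E'
from h import *
a=np.load("pics/d_side.npz")["im"][180:290,225:335]; b=np.load("pics/d_scene.npz")["im"][185:250,310:430]
save("vd",np.vstack([cv2.resize(a,(550,380),interpolation=2),cv2.resize(b,(550,220),interpolation=2)]))
E
```

```text
tcp s n z 0.0777 0.5436 0.0168 yaw 0.0555 F [ 0.3 -0.5 -2.7] M [-0.09 -0.03 -0.04] 10.6
side foot 1004 s [0.3292 0.3704 0.4113 0.4164] n [0.502  0.5025 0.5469 0.5987 0.6027] h [0.0163 0.0616 0.0668]
  rod n 0.5429 [0.0078 0.5419] h at ends [-0.0402  0.0723]
scene foot 673 s [0.33   0.3815 0.4147 0.4164] n [0.5037 0.5062 0.5434 0.5968 0.6028] h [0.0129 0.0562 0.0663]
  rod n 0.5462 [0.0021 0.5438] h at ends [0.0294 0.0471]
```

View pics/vd.png

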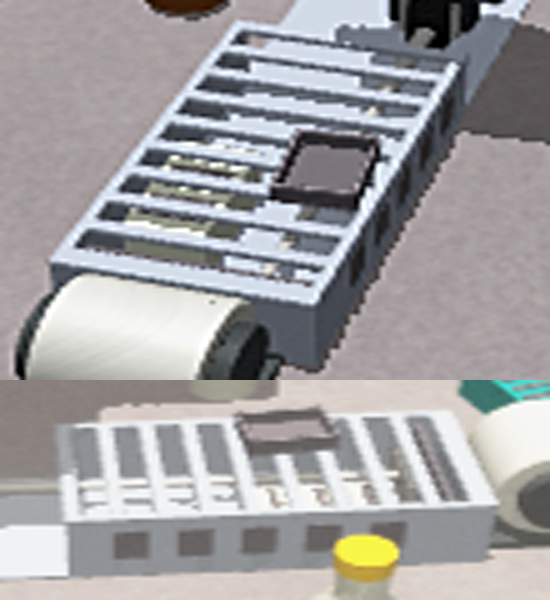

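The foot is a bright spot at side-crop (275,268) in the last gap, behind the cartridge's grey end. No wall contact yet, so I'll keep feeling in small steps.

arm_command(plan="0 0 0 0.2 0 0 1.8;0 0 0 0.2 0 0 1.8;0 0 0 0.2 0 0 1.8;0 0 0 0 0 0 1.8")

```text
time: 11.1
tool_pos: [0.5474, 0.053, 0.0168]
eef_rot: [[0.056, 0.998, 0.0], [0.998, -0.056, 0.0], [0.0, 0.0, -1.0]]
wrist_force: [-0.2, -0.1, -2.3]
finger_gap: 0.0227
grip_force: 88.7
```

arm_command(plan="0 0 0 0.2 0 0 1.8;0 0 0 0.2 0 0 1.8;0 0 0 0 0 0 1.8")

```text
time: 11.4
tool_pos: [0.5477, 0.0565, 0.0169]
eef_rot: [[0.056, 0.998, 0.0], [0.998, -0.056, -0.0], [-0.0, 0.0, -1.0]]
wrist_force: [0.4, -7.6, -2.3]
finger_gap: 0.0227
grip_force: 88.7
```

arm_command(plan="0 0 0 -0.5 0 0 1.8;0 0 0 -0.6 0 0 1.8;0 0 0 0 0.3 0 1.8;0 0 0 0 0.5 0 1.8;0 0 0 0 0.5 0 1.8;0 0 0 0 0.5 0 1.8;0 0 0 0 0.4 0 1.8;0 0 0 0 0.3 0 1.8;0 0 0 0 0 0 1.8")

```text
time: 12.3
tool_pos: [0.5724, 0.0444, 0.0168]
eef_rot: [[0.056, 0.998, 0.0], [0.998, -0.056, -0.0], [0.0, 0.0, -1.0]]
wrist_force: [0.1, -0.3, -3.1]
finger_gap: 0.0221
grip_force: 88.7
```

```bash
python3 look.py e; python3 - <<'E'
from h import *
a=np.load("pics/e_side.npz")["im"][180:290,225:335]; b=np.load("pics/e_scene.npz")["im"][185:250,310:430]
save("ve",np.vstack([cv2.resize(a,(550,380),interpolation=2),cv2.resize(b,(550,220),interpolation=2)]))
E
```

```text
tcp s n z 0.0764 0.569 0.0168 yaw 0.056 F [ 0.1 -0.3 -3.1] M [-0.11  0.02 -0.02] 12.3
side foot 1039 s [0.3277 0.3637 0.4095 0.415 ] n [0.5101 0.5163 0.5806 0.6263 0.6287] h [0.0208 0.0618 0.067 ]
  rod n 0.5766 [0.0638 0.555 ] h at ends [-0.1018  0.0855]
scene foot 621 s [0.3281 0.3817 0.4133 0.4158] n [0.5093 0.5099 0.5655 0.6204 0.6284] h [0.0147 0.0611 0.0664]
  rod n 0.5746 [0.1071 0.5449] h at ends [0.0177 0.0514]
```

View pics/ve.png

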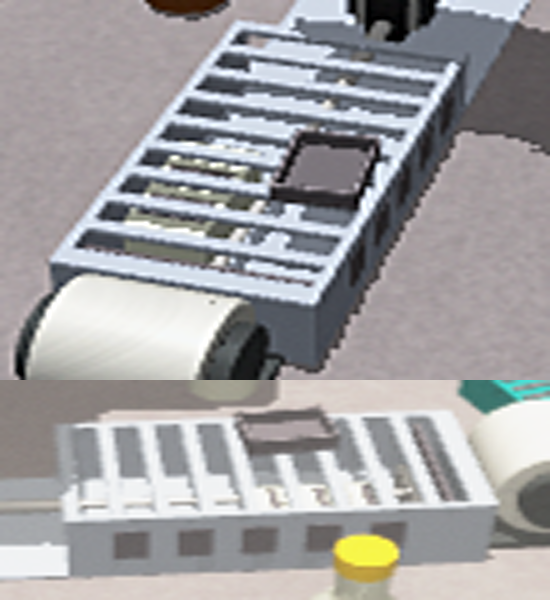

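The side crop shows the rod (235–265, 205–240) running just beside the cartridge, with the foot behind it and no contact. I'll draw it out gently.

arm_command(plan="0 0 0 0 0.2 0 1.8;0 0 0 -0.4 0 0 1.8;0 0 0 -0.5 0 0 1.8;0 0 0 -0.5 0 0 1.8;0 0 0 -0.5 0 0 1.8;0 0 0 -0.5 0 0 1.8;0 0 0 -0.5 0 0 1.8;0 0 0 -0.5 0 0 1.8")

```text
time: 13.2
tool_pos: [0.5721, 0.0099, 0.0168]
eef_rot: [[0.056, 0.998, 0.0], [0.998, -0.056, 0.0], [0.0, 0.0, -1.0]]
wrist_force: [-0.1, 3.0, -1.8]
finger_gap: 0.0226
grip_force: 88.6
```

```bash
cat > cart.py <<'E'
from h import *
import sys
e=np.array([.0560,.9984]); nn=np.array([e[1],-e[0]])
st=robot.read_state(); p=np.array(st["tool_pos"]); print("foot x",((p[:2]@e)+.3125-.1565).round(4),"n",(p[:2]@nn).round(4),"F",np.round(st["wrist_force"],1),"M",np.round(st["moment"],2))
for n in["side","scene"]:
    im,d,K,T=cam(n); np.savez(f"pics/{sys.argv[1]}_{n}",im=im,d=d,K=K,T=T); C=cloud(d,K,T); h=C[...,2]; i=im.astype(int)
    s=C[...,:2]@e-.1565; w=C[...,:2]@nn
    k=(w>.56)&(w<.635)&(s>-.17)&(s<.25)&(h>.044)&(h<.053)&(i[...,2]<i[...,0]+3)
    if k.sum()>8: print(n,k.sum(),"x",np.percentile(s[k],[1,5,50,95,99]).round(4),"n",np.percentile(w[k],[1,5,50,95,99]).round(4), cv2.minAreaRect((np.c_[s[k],w[k]]*1000).astype(np.float32)))
E
python3 cart.py f
```

```text
foot x 0.1979 n 0.5706 F [-0.1  3.  -1.8] M [0.27 0.   0.05]
side 218 x [-0.1206 -0.1096  0.1428  0.1785  0.1804] n [0.569  0.5769 0.5961 0.6195 0.6223] ((49.478729248046875, 596.90478515625), (378.59222412109375, 47.13282012939453), 2.2358181476593018)
scene 176 x [-0.1591 -0.119   0.1375  0.2388  0.2398] n [0.565  0.5725 0.5965 0.6344 0.6349] ((35.808349609375, 599.4364624023438), (73.0945816040039, 408.60833740234375), 89.54141235351562)
```

arm_command(plan="0 0 0 -0.5 0 0 1.8;0 0 0 -0.7 0 0 1.8;0 0 0 -0.7 0 0 1.8;0 0 0 -0.7 0 0 1.8;0 0 0 -0.7 0 0 1.8;0 0 0 -0.7 0 0 1.8;0 0 0 -0.7 0 0 1.8;0 0 0 -0.7 0 0 1.8;0 0 0 -0.7 0 0 1.8;0 0 0 -0.7 0 0 1.8;0 0 0 -0.7 0 0 1.8;0 0 0 -0.7 0 0 1.8;0 0 0 -0.7 0 0 1.8")

```text
time: 14.6
tool_pos: [0.567, -0.0791, 0.0168]
eef_rot: [[0.056, 0.998, -0.0], [0.998, -0.056, 0.0], [0.0, -0.0, -1.0]]
wrist_force: [-0.1, 2.4, -3.0]
finger_gap: 0.0225
grip_force: 88.6
```

```bash
python3 cart.py g; python3 - <<'E'
from h import *
a=np.load("pics/g_side.npz")["im"][140:290,225:345]; b=np.load("pics/g_scene.npz")["im"][185:260,250:430]
save("vg",np.vstack([cv2.resize(a,(500,380),interpolation=2),cv2.resize(b,(500,210),interpolation=2)]))
E
```

```text
foot x 0.1087 n 0.5705 F [-0.1  2.4 -3. ] M [ 0.31 -0.01  0.09]
side 141 x [0.0264 0.0287 0.063  0.0929 0.0936] n [0.5812 0.5835 0.6019 0.6218 0.6253] ((59.66109848022461, 602.96142578125), (42.350303649902344, 69.60077667236328), 86.32722473144531)
scene 152 x [0.0096 0.0135 0.0676 0.2387 0.2395] n [0.576  0.5828 0.5992 0.6346 0.6349] ((125.64950561523438, 607.87451171875), (61.872947692871094, 231.1922149658203), 86.7373275756836)
```

View pics/vg.png

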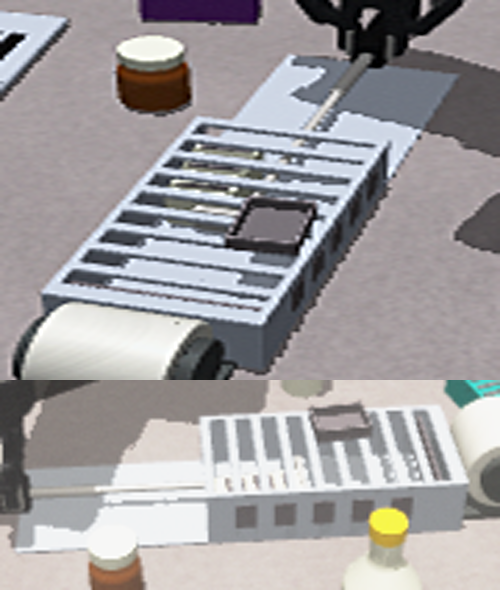

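The cartridge follows: its slots are now at crop (170–260, 145–215), under the grille near the mouth, at a steady 3 N or so. I'll keep pulling.

arm_command(plan="0 0 0 -0.5 0 0 1.8;0 0 0 -0.8 0 0 1.8;0 0 0 -0.8 0 0 1.8;0 0 0 -0.8 0 0 1.8;0 0 0 -0.8 0 0 1.8;0 0 0 -0.8 0 0 1.8;0 0 0 -0.8 0 0 1.8;0 0 0 -0.8 0 0 1.8;0 0 0 -0.8 0 0 1.8;0 0 0 -0.8 0 0 1.8;0 0 0 -0.8 0 0 1.8;0 0 0 -0.8 0 0 1.8;0 0 0 -0.8 0 0 1.8;0 0 0 -0.8 0 0 1.8;0 0 0 -0.8 0 0 1.8;0 0 0 -0.8 0 0 1.8;0 0 0 -0.8 0 0 1.8;0 0 0 -0.8 0 0 1.8;0 0 0 -0.6 0 0 1.8")

```text
time: 16.6
tool_pos: [0.5588, -0.2261, 0.0168]
eef_rot: [[0.056, 0.998, 0.0], [0.998, -0.056, -0.0], [-0.0, 0.0, -1.0]]
wrist_force: [-0.2, 2.1, -2.4]
finger_gap: 0.0226
grip_force: 88.6
```

```bash
python3 cart.py i; python3 - <<'E'
from h import *
a=np.load("pics/i_side.npz")["im"][110:260,225:385]; b=np.load("pics/i_scene.npz")["im"][175:270,200:400]
save("vi",np.vstack([cv2.resize(a,(500,380),interpolation=2),cv2.resize(b,(500,210),interpolation=2)]))
E
```

```text
foot x -0.0384 n 0.5706 F [-0.2  2.1 -2.4] M [0.23 0.11 0.24]
side 239 x [-0.1301 -0.1211 -0.0743 -0.0439 -0.0128] n [0.5839 0.5904 0.6152 0.6328 0.634 ] ((53.297607421875, 599.3672485351562), (51.420528411865234, 374.3030090332031), 85.82135009765625)
scene 281 x [-0.1314 -0.123  -0.0749  0.1576  0.2389] n [0.5828 0.591  0.6184 0.6346 0.6348] ((53.29981994628906, 610.4368896484375), (63.38789367675781, 376.615966796875), 87.03368377685547)
```

View pics/vi.png

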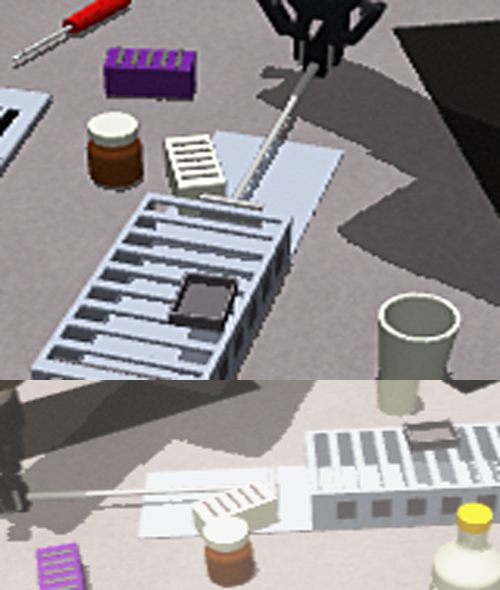

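The cartridge is out of the duct, but it has yawed: its front corner, at about crop (170,150), hangs over the door's outer edge near the jar. I'll measure its pose and the jar's before mending this.

```bash
python3 - <<'E'
from h import *
e=np.array([.0560,.9984]); nn=np.array([e[1],-e[0]])
for n in["side","scene"]:
    S=np.load(f"pics/i_{n}.npz"); C=cloud(S["d"],S["K"],S["T"]); h=C[...,2]; i=S["im"].astype(int)
    s=C[...,:2]@e-.1565; w=C[...,:2]@nn
    k=(w>.565)&(w<.668)&(s>-.17)&(s<-.02)&(h>.042)&(h<.053)
    r=cv2.minAreaRect((np.c_[s[k],w[k]]*1000).astype(np.float32)); print(n,k.sum(),r,cv2.boxPoints(r).round(0).tolist(),np.median(h[k]))
    k=(w>.655)&(w<.78)&(s>-.2)&(s<.0)&(h>.065)&(h<.08)
    if k.sum(): print(" jar x",np.percentile(s[k],[2,98]).round(3),"n",np.percentile(w[k],[2,98]).round(3))
E
```

```text
side 318 ((-85.75788879394531, 620.8504028320312), (44.61381149291992, 99.28282165527344), 62.613014221191406) [[-140.0, 624.0], [-52.0, 578.0], [-31.0, 618.0], [-120.0, 663.0]] 0.04702194373207752
 jar x [-0.115 -0.068] n [0.68  0.721]
scene 347 ((-87.90580749511719, 622.0318603515625), (46.295494079589844, 89.30433654785156), 60.50152587890625) [[-138.0, 624.0], [-60.0, 580.0], [-38.0, 620.0], [-115.0, 664.0]] 0.047090942753610365
 jar x [-0.115 -0.073] n [0.682 0.725]
```

The front overhangs the door by about 28 mm, with a yaw of about 28°. My mend is to lift the picker, set it down yawed along the cartridge's outer side with the foot hooked behind, then swing and shift it so that the rod pushes the cartridge square onto the door. First I'll free the picker, lift it and re-measure.

arm_command(plan="0 0 0 0.4 0 0 1.8;0 0 0 0.4 -0.3 0 1.8;0 0 0 0 0 -1 1.8;0 0 0 0 0 -2 1.8;0 0 0 0 0 -3 1.8;0 0 0 0 0 -3 1.8;0 0 0 0 0 -1.5 1.8;0 0 0 -2 2 0 1.8;0 0 -0.05 -3 3 0 1.8;0 0 -0.1 -2 4 0 1.8;0 0 -0.1 -1 4 0 1.8;0 0 -0.1 0 3 0 1.8;0 0 -0.1 0 2 0 1.8;0 0 -0.04 0 1 0 1.8;0 0 0 0 0 0 1.8;0 0 0 0 0 0 1.8")

```text
time: 18.3
tool_pos: [0.7415, -0.2806, 0.1221]
eef_rot: [[-0.42, 0.908, -0.0], [0.908, 0.42, 0.0], [0.0, -0.0, -1.0]]
wrist_force: [0.3, 0.3, -1.0]
finger_gap: 0.0227
grip_force: 88.8
```

```bash
cat > m.py <<'E'
from h import *
import sys
e=np.array([.0560,.9984]); nn=np.array([e[1],-e[0]])
st=robot.read_state(); p=np.array(st["tool_pos"]); print("tcp x n z",(p[:2]@e-.1565).round(4),(p[:2]@nn).round(4),p[2].round(4),"yawrel",(np.arctan2(*np.array(st["eef_rot"])[:2,0])-.056).round(4),"F",np.round(st["wrist_force"],1),st["time"])
for n in["side","scene"]:
    im,d,K,T=cam(n); np.savez(f"pics/{sys.argv[1]}_{n}",im=im,d=d,K=K,T=T); C=cloud(d,K,T); h=C[...,2]; i=im.astype(int)
    s=C[...,:2]@e-.1565; w=C[...,:2]@nn
    k=(w>.53)&(w<.668)&(s>-.17)&(s<-.005)&(h>.044)&(h<.052)
    r=cv2.minAreaRect((np.c_[s[k],w[k]]*1000).astype(np.float32)); print(n,k.sum(),np.round(r[0],1),np.round(r[1],1),round(r[2],1),cv2.boxPoints(r).round(0).tolist())
    k=(w>.655)&(w<.78)&(s>-.2)&(s<.0)&(h>.065)&(h<.08)
    if k.sum(): print(" jar x",np.percentile(s[k],[2,98]).round(3),"n",np.percentile(w[k],[2,98]).round(3))
    if len(sys.argv)>2:  # foot: high up
        a=float(sys.argv[2]); f=(np.cos(a),np.sin(a)); ps=p[:2]@e-.1565;pn=p[:2]@nn
        u=(s-ps)*f[0]+(w-pn)*f[1]; v=-(s-ps)*f[1]+(w-pn)*f[0]
        k=(u>.29)&(u<.335)&(abs(v)<.05)&(h>p[2]-.015)&(h<p[2]+.035); print(" foot u",np.percentile(u[k],[5,95]).round(4),"v",np.percentile(v[k],[2,98]).round(4),k.sum())
        k=(u>.12)&(u<.28)&(abs(v)<.02)&(h>p[2]-.015)&(h<p[2]+.035); print(" rod v",np.median(v[k]).round(4))
E
python3 m.py j -0.49
```

```text
tcp x n z -0.3952 0.7561 0.1221 yawrel -0.4891 F [ 0.3  0.3 -1. ] 18.3
side 291 [-85.2 620.1] [43.7 94.7] 62.0 [[-137.0, 623.0], [-54.0, 579.0], [-33.0, 617.0], [-117.0, 662.0]]
 jar x [-0.112 -0.068] n [0.68  0.721]
 foot u [0.3063 0.315 ] v [-0.0261  0.0308] 199
 rod v 0.0025
scene 324 [-87.5 621.5] [48.1 89.8] 60.6 [[-138.0, 623.0], [-60.0, 579.0], [-37.0, 620.0], [-115.0, 665.0]]
 jar x [-0.115 -0.073] n [0.684 0.725]
 foot u [0.2955 0.3098] v [-0.025  0.031] 119
 rod v 0.0034
```

arm_command(plan="0 0 0.07 0 0 0 1.8;0 0 0.07 0 0 0 1.8;0 0 0 -1 -1.3 0 1.8;0 0 0 -1.4 -2 0 1.8;0 0 0 -1.4 -1.9 0 1.8;0 0 0 0 0 2 1.8;0 0 0 0 0 3 1.8;0 0 0 0 0 0 1.8;0 0 0 0 0 0 1.8")

```text
time: 19.3
tool_pos: [0.7026, -0.333, 0.0722]
eef_rot: [[-0.29, 0.957, -0.001], [0.957, 0.29, 0.0], [0.0, -0.0, -1.0]]
wrist_force: [0.2, -0.4, -1.5]
finger_gap: 0.0228
grip_force: 88.7
```

```bash
python3 m.py k -0.349; python3 - <<'E'
from h import *
e=np.array([.0560,.9984]); nn=np.array([e[1],-e[0]])
for n in["side","scene"]:
    S=np.load(f"pics/k_{n}.npz"); C=cloud(S["d"],S["K"],S["T"]); h=C[...,2]; i=S["im"].astype(int)
    s=C[...,:2]@e-.1565; w=C[...,:2]@nn
    k=(w>.6)&(w<.85)&(s>-.4)&(s<-.1)&(h>.01)&(h<.06)&(i[...,2]>i[...,1]+30)
    print(n,"purple",k.sum(),np.percentile(s[k],[1,99]).round(3),np.percentile(w[k],[1,99]).round(3))
E
```

```text
tcp x n z -0.4497 0.7201 0.0722 yawrel -0.35 F [ 0.2 -0.4 -1.5] 19.3
side 289 [-84.6 619.7] [44.4 93.9] 61.9 [[-136.0, 622.0], [-54.0, 578.0], [-33.0, 617.0], [-116.0, 661.0]]
 jar x [-0.113 -0.068] n [0.68  0.722]
 foot u [0.3065 0.3153] v [-0.0256  0.0276] 174
 rod v 0.0016
scene 323 [-87.4 622.2] [46.6 89.8] 62.7 [[-138.0, 622.0], [-58.0, 581.0], [-37.0, 622.0], [-117.0, 664.0]]
 jar x [-0.115 -0.073] n [0.683 0.725]
 foot u [0.2951 0.3106] v [-0.0243  0.0311] 97
 rod v 0.0038
side purple 394 [-0.291 -0.236] [0.682 0.77 ]
scene purple 492 [-0.296 -0.24 ] [0.687 0.777]
```

arm_command(plan="0 0 0 0 0 2 1.8;0 0 0 0 0 2 1.8;0 0 0 0 0 1.4 1.8;0 0 0 0 0 0 1.8;0 0 0 0.5 0 0 1.8;0 0 0 0.5 0 0 1.8;0 0 0 0.3 -0.1 0 1.8;0 0 0 0.3 -0.13 0 1.8;0 0 0 0.3 -0.13 0 1.8;0 0 0 0.3 -0.13 0 1.8;0 0 0 0.3 -0.13 0 1.8")

```text
time: 20.5
tool_pos: [0.6898, -0.3103, 0.018]
eef_rot: [[-0.29, 0.957, 0.0], [0.957, 0.29, -0.0], [-0.0, 0.0, -1.0]]
wrist_force: [0.2, -2.0, -1.7]
finger_gap: 0.0224
grip_force: 88.8
```

```bash
python3 m.py l
```

```text
tcp x n z -0.4276 0.7061 0.018 yawrel -0.3499 F [ 0.2 -2.  -1.7] 20.5
side 287 [-77.7 617.7] [43.6 95.9] 68.2 [[-130.0, 615.0], [-41.0, 580.0], [-25.0, 620.0], [-114.0, 656.0]]
 jar x [-0.113 -0.068] n [0.68  0.721]
scene 333 [-79.6 618.4] [46.6 89.8] 70.0 [[-130.0, 612.0], [-45.0, 581.0], [-29.0, 625.0], [-114.0, 656.0]]
 jar x [-0.115 -0.073] n [0.682 0.725]
```

arm_command(plan="0 0 0 -0.8 0 0 1.8;0 0 0.035 0 -1.13 0 1.8;0 0 0.035 0 -1.13 0 1.8;0 0 0.035 0 -1.13 0 1.8;0 0 0.035 0 -1.15 0 1.8;0 0 0 0.5 0 0 1.8;0 0 0 0.27 -0.14 0 1.8;0 0 0 0.27 -0.14 0 1.8;0 0 0 0.27 -0.14 0 1.8;0 0 0 0.27 -0.14 0 1.8;0 0 0 0.27 -0.14 0 1.8")

```text
time: 21.7
tool_pos: [0.6385, -0.3114, 0.0179]
eef_rot: [[-0.154, 0.988, 0.0], [0.988, 0.154, -0.0], [-0.0, 0.0, -1.0]]
wrist_force: [-0.4, -1.6, -3.0]
finger_gap: 0.0227
grip_force: 88.8
```

```bash
python3 m.py n
```

```text
tcp x n z -0.4316 0.655 0.0179 yawrel -0.2102 F [-0.4 -1.6 -3. ] 21.7
side 296 [-71.  616.4] [43.3 95.1] 72.4 [[-123.0, 610.0], [-32.0, 581.0], [-19.0, 623.0], [-110.0, 651.0]]
 jar x [-0.114 -0.068] n [0.68  0.721]
scene 338 [-73.3 618.4] [47.4 89.2] 74.4 [[-123.0, 608.0], [-37.0, 584.0], [-24.0, 629.0], [-110.0, 653.0]]
 jar x [-0.115 -0.073] n [0.683 0.725]
```

arm_command(plan="0 0 0 -0.5 0 0 1.8;0 0 0 0 0 -2 1.8;0 0 0 0 0 -3 1.8;0 0 0 0 0 -3 1.8;0 0 0 0 0 -1.5 1.8;0 0 0.1 0 0 0 1.8;0 0 0.11 0 0 0 1.8;0 0 0 2 0 0 1.8;0 0 0 3 0.2 0 1.8;0 0 0 3 0.2 0 1.8;0 0 0 2 0.1 0 1.8;0 0 0 1.5 0 0 1.8;0 0 0 0 0 0 1.8;0 0 0 0 0 0 1.8")

```text
time: 23.2
tool_pos: [0.6508, -0.2022, 0.1128]
eef_rot: [[0.055, 0.998, 0.0], [0.998, -0.055, -0.0], [-0.0, 0.0, -1.0]]
wrist_force: [-0.5, 0.6, -2.2]
finger_gap: 0.0226
grip_force: 88.8
```

```bash
python3 m.py o 0
```

```text
tcp x n z -0.3219 0.661 0.1128 yawrel -0.0007 F [-0.5  0.6 -2.2] 23.2
side 301 [-70.5 616.3] [43.9 93.7] 74.2 [[-122.0, 608.0], [-31.0, 582.0], [-19.0, 625.0], [-110.0, 650.0]]
 jar x [-0.114 -0.085] n [0.683 0.723]
 foot u [0.3053 0.3151] v [-0.028   0.0287] 205
 rod v -0.0008
scene 335 [-73.4 618.7] [45.9 89.1] 75.7 [[-122.0, 607.0], [-36.0, 585.0], [-25.0, 630.0], [-111.0, 652.0]]
 jar x [-0.115 -0.073] n [0.682 0.725]
 foot u [0.2941 0.3107] v [-0.0259  0.031 ] 83
 rod v 0.0031
```

arm_command(plan="0 0 0 0 0.1 2 1.8;0 0 0 0 0 2 1.8;0 0 0 0 0 2 1.8;0 0 0 0 0 1.5 1.8;0 0 0 0 0 1 1.8;0 0 0 0 0 1 1.8;0 0 0 0 0 0 1.8")

```text
time: 24.0
tool_pos: [0.6513, -0.202, 0.0167]
eef_rot: [[0.056, 0.998, -0.001], [0.998, -0.056, 0.001], [0.0, -0.001, -1.0]]
wrist_force: [-0.3, -0.7, -1.9]
finger_gap: 0.0225
grip_force: 88.9
```

arm_command(plan="0 0 0 0 -0.3 0 1.8;0 0 0 0 -0.3 0 1.8;0 0 0 0 -0.3 0 1.8;0 0 0 0 -0.3 0 1.8;0 0 0 0 -0.3 0 1.8;0 0 0 0 -0.3 0 1.8;0 0 0 0 -0.2 0 1.8")

```text
time: 24.7
tool_pos: [0.6316, -0.201, 0.018]
eef_rot: [[0.056, 0.998, 0.001], [0.998, -0.056, -0.0], [-0.0, 0.001, -1.0]]
wrist_force: [1.0, -2.0, -1.8]
finger_gap: 0.0225
grip_force: 88.9
```

```bash
python3 m.py q
```

```text
tcp x n z -0.3218 0.6418 0.018 yawrel 0.0004 F [ 1.  -2.  -1.8] 24.7
side 305 [-68.8 610.2] [44.1 93. ] 80.2 [[-118.0, 596.0], [-27.0, 581.0], [-19.0, 624.0], [-111.0, 640.0]]
 jar x [-0.115 -0.067] n [0.68  0.722]
scene 331 [-70.  612.2] [47.6 89.1] 81.8 [[-118.0, 595.0], [-29.0, 582.0], [-22.0, 629.0], [-111.0, 642.0]]
 jar x [-0.115 -0.073] n [0.683 0.725]
```

arm_command(plan="0 0 0 0 -0.3 0 1.8;0 0 0 0 -0.3 0 1.8;0 0 0 0 -0.3 0 1.8;0 0 0 0 -0.3 0 1.8;0 0 0 0 -0.3 0 1.8;0 0 0 0 -0.3 0 1.8;0 0 0 0 -0.3 0 1.8;0 0 0 0 -0.3 0 1.8")

```text
time: 25.6
tool_pos: [0.6075, -0.1994, 0.0178]
eef_rot: [[0.056, 0.998, 0.0], [0.998, -0.056, 0.0], [0.0, 0.0, -1.0]]
wrist_force: [2.9, -0.5, -2.4]
finger_gap: 0.0226
grip_force: 89.0
```

```bash
python3 m.py r
```

```text
tcp x n z -0.3216 0.6177 0.0178 yawrel 0.0001 F [ 2.9 -0.5 -2.4] 25.6
side 289 [-63.4 593.9] [92.  45.5] 0.8 [[-110.0, 616.0], [-109.0, 570.0], [-17.0, 572.0], [-18.0, 617.0]]
 jar x [-0.114 -0.069] n [0.679 0.721]
scene 309 [-66.4 594.3] [88.5 48.2] 0.6 [[-111.0, 618.0], [-110.0, 570.0], [-22.0, 571.0], [-22.0, 619.0]]
 jar x [-0.115 -0.073] n [0.683 0.725]
```

It is now straight and wholly on the door (centre about 65 mm out). I'll draw it 25 mm further for margin, then free the picker and lift.

arm_command(plan="0 0 0 -0.4 0 0 1.8;0 0 0 -0.5 0 0 1.8;0 0 0 -0.5 0 0 1.8;0 0 0 -0.5 0 0 1.8;0 0 0 -0.5 0 0 1.8;0 0 0 0.4 0 0 1.8;0 0 0 0.2 0.4 0 1.8;0 0 0 0 0 -1 1.8;0 0 0 0 0 -2 1.8;0 0 0 0 0 -3 1.8;0 0 0 0 0 -3 1.8;0 0 0 0 0 -2 1.8;0 0 0 0 0 0 1.8")

```text
time: 27.0
tool_pos: [0.612, -0.218, 0.1315]
eef_rot: [[0.056, 0.998, 0.005], [0.998, -0.056, -0.003], [-0.002, 0.005, -1.0]]
wrist_force: [1.2, 0.3, -1.8]
finger_gap: 0.0225
grip_force: 88.9
```

```bash
python3 m.py t 0; python3 - <<'E'
from h import *
# cartridge side-check: nothing else; wrist F
S=np.load("pics/t_side.npz"); e=np.array([.0560,.9984])
E
```

```text
tcp x n z -0.3399 0.6232 0.1315 yawrel -0.0005 F [ 1.2  0.3 -1.8] 27.0
side 296 [-86.7 592.7] [94.2 44.5] 1.0 [[-134.0, 614.0], [-133.0, 570.0], [-39.0, 571.0], [-40.0, 616.0]]
 jar x [-0.113 -0.069] n [0.68  0.721]
 foot u [0.3044 0.3149] v [-0.0281  0.0278] 208
 rod v -0.0008
scene 317 [-87.5 594.8] [46.7 90.8] 87.7 [[-134.0, 573.0], [-43.0, 570.0], [-41.0, 616.0], [-132.0, 620.0]]
 jar x [-0.115 -0.073] n [0.682 0.726]
 foot u [0.295  0.3116] v [-0.0251  0.0316] 76
 rod v 0.0023
```

arm_command(plan="0 0 0 -0.5 -1.6 0 1.8;0 0 0 -0.9 -2.9 0 1.8;0 0 0 -0.9 -2.9 0 1.8;0 0 0 -0.9 -2.9 0 1.8;0 0 0 -0.9 -2.9 0 1.8;0 0 0 -0.9 -2.9 0 1.8;0 0 0 -0.9 -2.9 0 1.8;0 0 0 -0.84 -2.95 0 1.8;0 0 -0.05 0 0 0 1.8;0 0 -0.09 0 0 0 1.8;0 0 -0.09 0 0 0 1.8;0 0 -0.09 0 0 0 1.8;0 0 -0.09 0 0 0 1.8;0 0 -0.076 0 0 0 1.8;0 0 0 0 0 2 1.8;0 0 0 0 0 2 1.8;0 0 0 0 0 2 1.8;0 0 0 0 0 2 1.8;0 0 0 0 0 0 1.8")

```text
time: 29.0
tool_pos: [0.3866, -0.2716, 0.0451]
eef_rot: [[-0.417, 0.909, -0.004], [0.909, 0.417, 0.004], [0.005, -0.002, -1.0]]
wrist_force: [-0.5, 0.1, -2.3]
finger_gap: 0.0226
grip_force: 88.8
```

```bash
python3 - <<'E'
from h import *
st=robot.read_state(); p=np.array(st["tool_pos"]); print(p,st["wrist_force"],st["time"])
m0=np.array([.4009,-.3033]); dm=np.array([-.4066,.9136]); nm=np.array([dm[1],-dm[0]])
for n in["side","scene"]:
    im,d,K,T=cam(n); C=cloud(d,K,T); h=C[...,2]; i=im.astype(int); g=i.sum(-1)
    q=C[...,:2]-m0; u=q@dm; v=q@nm
    k=(g<130)&(h<.008)&(abs(v)<.1)&(u>-.12)&(u<.45); print(n,"mat",k.sum(),np.percentile(u[k],[1,99]).round(3),np.percentile(v[k],[1,99]).round(3))
    k=(u>.09)&(u<.36)&(abs(v)<.05)&(h>.02)&(h<.1)&(g>250); print(" rod",k.sum(),np.polyfit(u[k],v[k],1).round(4),np.polyfit(u[k],h[k],1).round(4))
    k=(u>.28)&(u<.42)&(abs(v)<.06)&(h>.03)&(h<.1); print(" foot",np.percentile(u[k],98).round(3),np.percentile(v[k],[2,98]).round(3),np.percentile(h[k],[2,98]).round(3))
E
```

```text
[ 0.38664208 -0.27163236  0.04514299] [-0.52001651  0.13144388 -2.27403497] 29.0
side mat 3616 [-0.071  0.392] [-0.068  0.069]
 rod 170 [-0.0122  0.0038] [0.0146 0.0552]
 foot 0.35 [-0.029  0.027] [0.038 0.068]Traceback (most recent call last):
  File "<stdin>", line 7, in <module>
    return _quantile_unchecked(
        a, q, axis, out, overwrite_input, method, keepdims, weights)
    return _ureduce(a,
                    func=_quantile_ureduce_func,
    ...<5 lines>...
                    overwrite_input=overwrite_input,
                    method=method)
    r = func(a, **kwargs)
    result = _quantile(arr,
                       quantiles=q,
    ...<2 lines>...
                       out=out,
                       weights=wgt)
    slices_having_nans = np.isnan(arr[-1, ...])
                                  ~~~^^^^^^^^^
IndexError: index -1 is out of bounds for axis 0 with size 0
```

arm_command(plan="0 0 0 0 0 1 1.8;0 0 0 0 0 1 1.8;0 0 0 0 0 0.7 1.8;0 0 0 0 0 0.4 1.8;0 0 0 0 0 0.2 1.8;0 0 0 0 0 0 1.8")

```text
time: 29.7
tool_pos: [0.3878, -0.2727, 0.0146]
eef_rot: [[-0.417, 0.909, -0.0], [0.909, 0.417, 0.0], [0.0, -0.0, -1.0]]
wrist_force: [0.6, 0.3, -2.8]
finger_gap: 0.023
grip_force: 89.0
```

arm_command(plan="0 0 0 0 0 0.2 1.8;0 0 0 0 0 0.1 1.8;0 0 0 0 0 0 1.8")

```text
time: 30.0
tool_pos: [0.3879, -0.2727, 0.0118]
eef_rot: [[-0.417, 0.909, 0.0], [0.909, 0.417, -0.0], [-0.0, 0.0, -1.0]]
wrist_force: [0.1, 0.0, -2.4]
finger_gap: 0.0225
grip_force: 89.0
```

arm_command(plan="0 0 0 0 0 0.1 1.8;0 0 0 0 0 0 1.8;0 0 0 0 0 0 3;0 0 0 0 0 0 5;0 0 0 0 0 0 8.5;0 0 0 0 0 0 8.5;0 0 0 0 0 0 8.5;0 0 0 0 0 0 8.5;0 0 0 0 0 -1 8.5;0 0 0 0 0 -3 8.5;0 0 0 0 0 -4 8.5;0 0 0 0 0 -4 8.5;0 0 0 0 0 -4 8.5;0 0 0 0 0 -4 8.5;0 0 0 0 0 0 8.5")

```text
time: 31.5
tool_pos: [0.3889, -0.2736, 0.216]
eef_rot: [[-0.417, 0.909, 0.006], [0.909, 0.417, -0.006], [-0.008, 0.003, -1.0]]
wrist_force: [1.0, -0.1, 0.4]
finger_gap: 0.0849
grip_force: 0.0
```

```bash
python3 m.py z; python3 - <<'E'
from h import *
m0=np.array([.4009,-.3033]); dm=np.array([-.4066,.9136]); nm=np.array([dm[1],-dm[0]])
for n in["wrist","side"]:
    im,d,K,T=cam(n); C=cloud(d,K,T); h=C[...,2]; g=im.astype(int).sum(-1)
    q=C[...,:2]-m0; u=q@dm; v=q@nm
    k=(abs(u)<.08)&(abs(v)<.05)&(h>.028)&(h<.045); print(n,"handle u",np.percentile(u[k],[2,98]).round(3),"v",np.percentile(v[k],[2,98]).round(3),np.median(h[k]))
    k=(u>.28)&(u<.42)&(abs(v)<.06)&(h>.012)&(h<.05)
    if k.sum()>5: print(" foot",np.percentile(u[k],98).round(3),np.percentile(v[k],[2,98]).round(3),np.percentile(h[k],98).round(3))
    if n=="side": save("vz",cv2.resize(im[60:310,150:470],(768,600),interpolation=2))
E
```

```text
tcp x n z -0.4079 0.4036 0.216 yawrel -0.4862 F [ 1.  -0.1  0.4] 31.5
side 295 [-86.  591.7] [95.1 44.9] 1.6 [[-134.0, 613.0], [-133.0, 568.0], [-38.0, 571.0], [-39.0, 615.0]]
 jar x [-0.113 -0.069] n [0.68  0.721]
scene 326 [-87.8 594.5] [89.8 45.5] 0.4 [[-133.0, 617.0], [-133.0, 571.0], [-43.0, 572.0], [-43.0, 618.0]]
 jar x [-0.115 -0.073] n [0.683 0.726]
wrist handle u [-0.054  0.052] v [-0.01   0.013] 0.03766356497465695
side handle u [-0.054  0.052] v [-0.009  0.015] 0.036065065647309213
 foot 0.348 [-0.028  0.028] 0.031
```

View pics/vz.png

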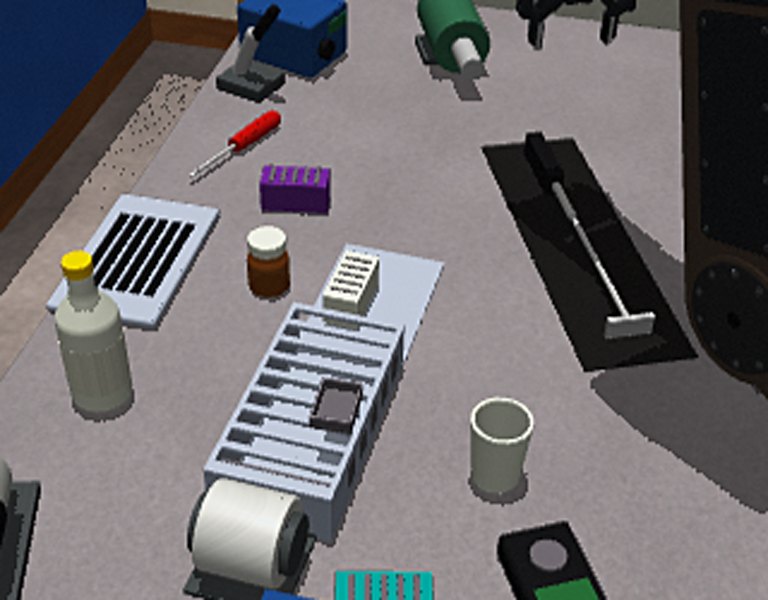

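The picture shows the cartridge (350,278) upright on the door and clear of the mouth. The picker lies along its mat, handle at (545,155) and foot at (630,325), and the other things have not moved.

```bash
python3 -c "
from workcell import robot
print(robot.sign_off())"
```

```text
the job is handed in; nothing more can be done
None
```

The cartridge now lies upright and wholly on the door, about 40 mm clear of the mouth, and the picker is back along its mat the same way round; I handed the job in at about 32 s on the robot's clock. The cartridge first came out at an angle, overhanging the door's edge, and I squared it up with the picker alone.

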